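# Refit the baffle inserts of the bench's dust trap

### The arm

A 6-joint arm with a two-finger parallel gripper is mounted at the origin on a cart in front of the work surface, level with it; the furniture and walls round the work are solid. World frame = base frame: x ahead of the robot, y to its left, z up, the work surface at z = 0. Lengths are in m, angles in rad, forces in N, time in s.
With the tool pointing down it reaches from about 0.3 to 0.875 m from the base axis. Payload 6.4 kg.
Tool frame: the origin (TCP) lies midway between the tips of the shut fingers; the grasp point (between the pads) lies 19 mm behind it; y points along the fingers, x is the direction in which the jaws open and shut, and the axes are right-handed (so a half turn about y gives the same grasp; the last joint's range is limited). The gripper opens to 85 mm and grips with 20 to 120 N. Pads are 22 mm wide; open, the fingers measure 114 mm over their backs; the gripper's body (76 mm by 85 mm) begins 54 mm behind the grasp point. The pads swing forward as they close: fully open they stand 13 mm farther back than shut.
Start: joints at [-1.386, 0.181, 1.607, -0, 1.354, -0.206], TCP at [0.219, -0.532, 0.231] pointing down, gripper open.
Joint ranges: [-2.99, 2.99], [-0.89, 2.07], [0.3, 2.58], [-1.14, 4.28], [0, 2.63], [-3.12, 3.12]. Speed limits (rad/s): [2.57, 2.57, 3.01, 3.14, 3.14, 3.14].

### API

Orientations are given as a unit quaternion [w, x, y, z].
In Python, from bench import ctrl gives the robot as it stands.
- The arm moves only by the tool step_arm, never from a script. Its argument "commands" is a list of rows, each a list of 7 numbers: the turn, a rotation vector about the tool's x, y, z in units of 6 degrees (1.0 is 6 degrees), then the shift along the tool's x, y, z in units of 30 mm (1.0 is 30 mm), then the opening, from 0 (shut) to 1 (fully open). A call has 1 to 10 rows; each row shifts and turns the commanded pose from where the row before left it, along the tool's axes as they then stand; what a row does not reach is not made up. A row lasts 1/10 s, in which the tool goes at most 50 mm and 8.59 degrees, less where a joint would pass 70% of its speed; a pose out of reach is approached as far as the arm can. A call with a number of a shift or a turn outside -1 to 1 is refused whole. A call with a gripper value outside its range is refused whole. The fingers move at their own pace and stop on an object; the grip force is fixed at half the most. Time passes only in rows, so rows that do not move let the fingers close. It gives the time, the measured TCP pose, the force and the opening at its end, in the units of the state.
- ctrl.get_obs(): the state, without advancing time (a new reading comes with each control period).
- ctrl.camera(name): name is "scene" or "top" or "wrist"; returns (picture, depth): 420x560x3 uint8, blue, green, red; 420x560 float32, m along the optical axis (not along the pixel's ray), 0 where there is no reading.
- ctrl.get_calibration(name): a dict with "intrinsics" (3x3 intrinsics, pixels), "R" (3x3) and "t" (3): a world point X has camera coordinates R X + t. Camera axes: x right, y down, z forward; pixel columns grow to the right and rows downward; lengths in m; the calibration is good to about 2 mm. A picture is of the moment at which its call begins: read the wrist's pose just before it. get_calibration takes no time and is no camera call; for the wrist camera it gives the pose at the moment of the call.
- ctrl.hand_in(): hands the job in, once; it reports no verdict.
Trained networks look in the newest picture that a camera, given by its name, has taken for a name from the list of things; names that differ only in an ending like _2 or _b are one class to them, and where a whole thing is asked for, a point or a joint stands for the part that bears it (a point fixed in the world has none). Each returns a list of dicts, best first, with "p" (0 to 1); they miss things now and then, are a little off and sometimes report something else, mostly with a low value. They report only what shows in the picture. A call takes as long as a camera call.
- ctrl.boxes_of(thing, camera): "point" ([x, y, z] in m, in the coordinates of the camera as it stood for that picture, good to about 4 mm: the middle of the surface that is visible of it).
- ctrl.silhouettes(thing, camera): "pixels" (420x560 bool, what is visible of it).
The state is a dict: "time_s": time; "q": joint angles; "dq": joint speeds; "joint_efforts": joint torques, N m; "eef_pos": TCP position; "eef_rot": TCP orientation; "wrist_force": force on the tool from outside, world axes, zero at the start; "torque": the same for the moment, N m; "opening": opening from 0.0 (shut) to 1.0 (fully open).
Only numpy, scipy, OpenCV 4.12 (cv2) and the standard library are available. Lean on these libraries where they do the work, as an engineer would, in place of code of your own. Each camera call takes 0.05 s, during which the arm holds its last target.

### The job

The dust trap of the bench's suction line has been emptied; put it together again. Swing the keeper bar clear of the two bays, lower each finned baffle insert gently into the bay whose fins match it (three thick fins go with the coarse bay, five thin ones with the fine bay) until its fins lie between the trap's and its cover rests flat on the rim, then turn the keeper bar square across both covers. Leave the dropper bottle, the glass jar and the wooden block where they stand.

Things in the scene. Friction and masses are not known exactly. Their poses are not given: they have to be found in the camera images.
- trap: Dust trap fixed to the bench: grey cast box 174 (x) x 94 (y) x 38 mm high, open on top, hose spigots 25 mm thick stand out 30 mm at both ends. Origin: centre of its underside, z up. Two bays 66 (x) x 84 (y) x 34 mm deep, walls 5 mm, between them a solid divider 32 mm thick that carries the keeper bar. Fixed fins stand along y across the bays, round tops 3 mm below the rim.
- trap_coarse_bay (a point): Middle of the coarse bay (trap's +x end) at rim height, 38 mm above the bench; axes as the trap's. Two fixed fins 8 mm thick at x = -11 and +11 mm. The coarse insert is home when its handle point is 33 mm straight above this point and its y along the trap's y; play 2.5 mm each way in x, 2 mm in y.
- trap_fine_bay (a point): Middle of the fine bay (trap's -x end) at rim height, 38 mm above the bench; axes as the trap's. Four fixed fins 4 mm thick at x = -21, -7, +7, +21 mm. The fine insert is home when its handle point is 33 mm straight above this point and its y along the trap's y; play 2 mm each way in x and y.
- coarse_insert_handle (a point): Centre of the grip bar (12 mm thick in x, 52 long in y, 14 high) of an aluminium insert: cover plate 72 (x) x 96 (y) x 5 mm with three fins hanging below, tips 63 mm under this point; cover top 28, cover underside 33 mm under it. Fins run along y, 80 long, 30 deep, 9 thick, at x = -22, 0, +22, each riveted at both ends (dark heads on the cover). z up. 0.26 kg. Starts on its fin tips; a half turn makes no difference.
- fine_insert_handle (a point): Centre of the grip bar (12 mm thick in x, 52 long in y, 14 high) of an aluminium insert: cover plate 72 (x) x 96 (y) x 5 mm with five fins hanging below, tips 63 mm under this point; cover top 28, cover underside 33 mm under it. Fins run along y, 80 long, 30 deep, 6 thick, at x = -28, -14, 0, +14, +28, each riveted at both ends (dark heads on the cover). z up. 0.26 kg. Starts on its fin tips; a half turn makes no difference.
- keeper (a joint): Angle of the keeper bar about its upright pivot, rad, -1.62 to 1.62, growing counter-clockwise from above. 0: along the divider (trap's y), both bays free (so within 0.2 of 0); +1.57 or -1.57: square across both covers. Friction of 0.08 N m holds it where left. It clears covers that are home by 2.5 mm and is blocked by one that is not.
- keeper_wing (a point): Middle of the upright wing to turn the keeper by, on its pivot, 75.5 mm above the bench: 10 mm thick (this point's x), 34 long (y, along the bar), from 53.5 to 87.5 mm above the bench. Bar below: 12 wide, 74 long, 8 thick. With the inserts home, their handle bars stand 43 mm from the pivot on either side, tops 78 mm above the bench.
- bench_vice: Obstacle: the bench vice screwed down in front of the trap, about 125 mm high; it reaches 75 mm beyond its origin (foot) in x, 100 mm back toward the robot with its handle, 85 mm to either side. Left of the work stands a wooden partition about 180 mm high, at the right rear a drawer chest 210 mm high.
- wood_block_center (a point): Bystander: centre of a beech block 55 x 85 x 38 mm lying on the bench; leave it.
- dropper_bottle: Bystander: white dropper bottle, 36 mm across, 94 mm high, upright; origin at the centre of its underside; leave it.
- glass_jar: Bystander: open glass jar, 57 mm across, 60 mm high, upright; origin at the centre of its underside; leave it.

How it is judged:
By the outcome, as a careful person would: the job done as asked, in the order asked, and still so for the second after the job is handed in, with the robot touching nothing.
It also fails if it takes over 72 s, if anything falls off the work surface, if the arm or the gripper's body presses on something with over 40 N, if the wrist force passes 120 N, or if a joint passes its speed limit or range.

## Working session

There is one attempt and no reset: what is moved stays moved. The work goes in short steps, Python scripts to look and compute and a tool call to move; the robot and the scene stay as the last step left them, time stands still between calls to the robot, and variables do not carry over. Pictures are saved under pics/ and viewed, and the job is handed in when it is done.

Besides the shell and the picture viewer there is one more tool, called after ">>>" as a command line: name --pt "numbers of a row" for each row, then --argument value for the rest. step_arm: Moves the arm, as the interface text tells. Its arguments: {"type":"object","properties":{"commands":{"type":"array"}},"required":["commands"]}

```bash
ls; mkdir -p pics; python3 - <<'E'
from bench import ctrl
import cv2,numpy as np
print(ctrl.get_obs())
for c in ["scene","top"]:
    im,d=ctrl.camera(c); cv2.imwrite(f"pics/{c}0.png",im); np.save(f"pics/{c}0.npy",d)
    k=ctrl.get_calibration(c); R,t=k["R"],k["t"]; print(c,k["intrinsics"].tolist(),(-R.T@t).round(3))
    for th in ["trap","coarse_insert_handle","fine_insert_handle","keeper_wing","keeper","bench_vice","wood_block_center","dropper_bottle","glass_jar"]:
        for b in ctrl.boxes_of(th,c)[:2]:
            print(th,round(b["p"],2),(R.T@(np.array(b["point"])-t)).round(3))
E
```

```text
pics
{'time_s': 0.0, 'q': array([-1.38631348e+00,  1.81591767e-01,  1.60803411e+00, -5.43178601e-07,
        1.35380716e+00, -2.06312570e-01]), 'dq': array([-0.00148038, -0.00114704, -0.00090612,  0.00043128, -0.00220133,
       -0.00010193]), 'joint_efforts': array([-6.54406995e-04, -4.44873941e+01, -3.51337123e+01, -4.27032428e-04,
        8.91941978e-03,  5.74798278e-06]), 'eef_pos': array([ 0.21893341, -0.53107021,  0.23034303]), 'eef_rot': array([ 0.58802834, -0.58709843,  0.3938619 , -0.39295154]), 'wrist_force': array([ 0.83041591,  0.13838766, -0.51073617]), 'torque': array([ 0.01465707, -0.0017086 ,  0.03451435]), 'opening': 0.9995941013684079}
scene [[487.8749646267074, 0.0, 281.7841182216401], [0.0, 487.8749646267074, 212.49841145042484], [0.0, 0.0, 1.0]] [-0.112 -0.635  0.575]
trap 0.77 [ 0.638 -0.104  0.031]
coarse_insert_handle 0.8 [0.437 0.053 0.036]
fine_insert_handle 0.76 [ 0.569 -0.309  0.037]
keeper_wing 0.71 [ 0.638 -0.065  0.062]
keeper 0.7 [ 0.64  -0.065  0.06 ]
wood_block_center 0.85 [ 0.441 -0.28   0.038]
dropper_bottle 0.81 [0.545 0.133 0.046]
dropper_bottle 0.2 [ 0.64  -0.063  0.059]
glass_jar 0.84 [ 0.496 -0.418  0.023]
top [[482.47624967147544, 0.0, 280.920354894055], [0.0, 482.47624967147544, 214.90899085683208], [0.0, 0.0, 1.0]] [ 0.315 -0.137  1.218]
trap 0.72 [ 0.644 -0.061  0.025]
coarse_insert_handle 0.91 [0.457 0.061 0.034]
fine_insert_handle 0.61 [ 0.603 -0.314  0.039]
fine_insert_handle 0.46 [ 0.469 -0.268  0.041]
keeper_wing 0.52 [ 0.639 -0.062  0.056]
keeper 0.56 [ 0.639 -0.063  0.058]
wood_block_center 0.77 [ 0.465 -0.269  0.04 ]
wood_block_center 0.52 [ 0.64  -0.063  0.058]
dropper_bottle 0.81 [0.548 0.137 0.053]
dropper_bottle 0.47 [ 0.644 -0.063  0.026]
glass_jar 0.61 [ 0.532 -0.409  0.022]
```

View pics/scene0.png

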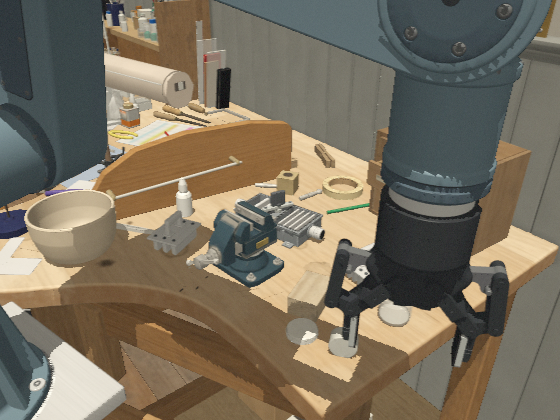

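View pics/top0.png

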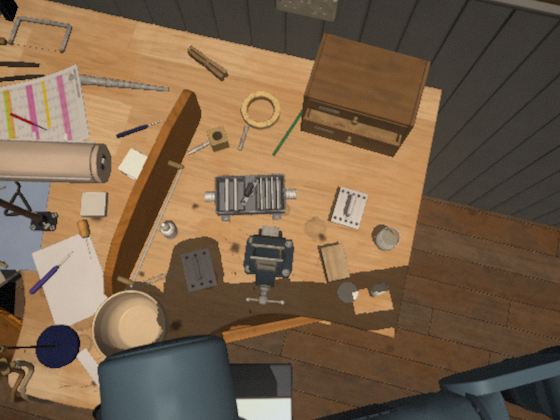

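```bash
python3 - <<'E'
import cv2,numpy as np
im=cv2.imread("pics/top0.png"); 
c=im[150:310,160:400]; cv2.imwrite("pics/top0z.png",cv2.resize(c,None,fx=3.3,fy=3.3,interpolation=cv2.INTER_CUBIC))
E
```

```text
(no output)
```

View pics/top0z.png

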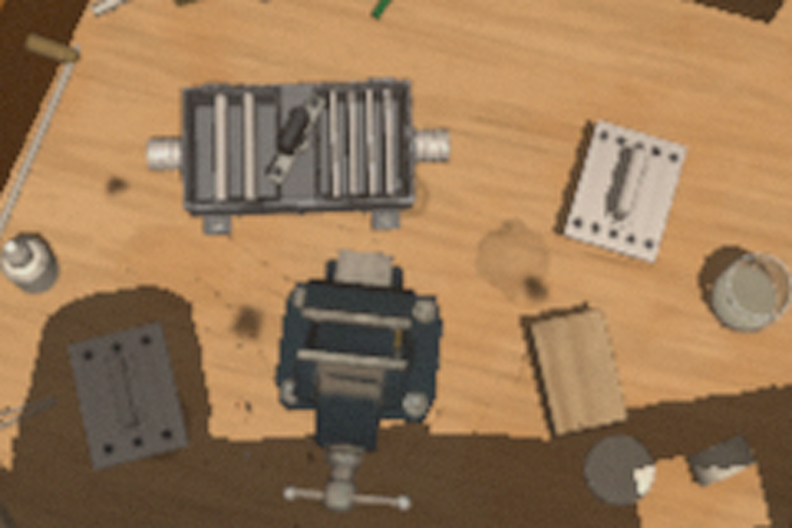

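```bash
cat > h.py <<'E'
import numpy as np,cv2
from bench import ctrl
from scipy.spatial.transform import Rotation as Ro
def cloud(d,k):
    K=np.array(k["intrinsics"]);v,u=np.mgrid[:d.shape[0],:d.shape[1]]
    P=np.stack([(u-K[0,2])/K[0,0]*d,(v-K[1,2])/K[1,1]*d,d],-1)
    return (P-np.array(k["t"]).ravel())@np.array(k["R"])
def proj(X,k):
    c=np.array(X)@np.array(k["R"]).T+np.array(k["t"]).ravel(); c=c@np.array(k["intrinsics"]).T
    return c[...,:2]/c[...,2:]
def rays(uv,k,z):
    K=np.array(k["intrinsics"]);R=np.array(k["R"]);t=np.array(k["t"]).ravel()
    uv=np.atleast_2d(uv);d=np.c_[(uv-[K[0,2],K[1,2]])/[K[0,0],K[1,1]],np.ones(len(uv))]@R
    o=-R.T@t;return o+d*((z-o[2])/d[:,2])[:,None]
def tool():
    o=ctrl.get_obs();q=o["eef_rot"];R=Ro.from_quat([q[1],q[2],q[3],q[0]]).as_matrix()
    return o,o["eef_pos"],R
def plan(target,jawyaw):
    """needed shift in tool axes (30mm units) and turn about tool y (6deg units)"""
    o,p,R=tool()
    Rt0=np.column_stack([[np.cos(jawyaw),np.sin(jawyaw),0],[0,0,-1],[0,0,0]]);Rt0[:,2]=np.cross(Rt0[:,0],Rt0[:,1])
    best=min((Rt0,Rt0@np.diag([-1,1,-1.])),key=lambda M:np.linalg.norm(Ro.from_matrix(R.T@M).as_rotvec()))
    rv=np.degrees(Ro.from_matrix(R.T@best).as_rotvec())/6
    d=np.array(target)-p
    print("pos",p.round(4),"jawx",R[:,0].round(3),"y",R[:,1].round(3));print("world d mm",(d*1e3).round(1)," turn units",rv.round(2)," shift now",(R.T@d/.03).round(2)," shift after turn",(best.T@d/.03).round(2))
E
python3 - <<'E'
from h import *
o,p,R=tool();print(R.round(3))
k=ctrl.get_calibration("wrist");Rw,tw=np.array(k["R"]),np.array(k["t"]).ravel()
print("wrist cam in tool",(R.T@(-Rw.T@tw-p)).round(4),"cam axes in tool\n",(R.T@Rw.T).round(3),k["intrinsics"][0][0])
d=np.load("pics/top0.npy");k=ctrl.get_calibration("top");P=cloud(d,k)
def rect(box,zlo,zhi,nm):
    x0,x1,y0,y1=box
    m=(P[...,0]>x0)&(P[...,0]<x1)&(P[...,1]>y0)&(P[...,1]<y1)&(P[...,2]>zlo)&(P[...,2]<zhi)
    q=P[m][:,:2].astype(np.float32);r=cv2.minAreaRect(q*1000);print(nm,m.sum(),np.round(r[0],1),np.round(r[1],1),round(r[2],1),"zmed",np.median(P[m][:,2]).round(4))
rect((.53,.67,-.38,-.25),.025,.045,"fine plate");rect((.53,.67,-.38,-.25),.06,.08,"fine bar")
rect((.39,.53,0,.12),.025,.045,"coarse plate");rect((.39,.53,0,.12),.058,.08,"coarse bar")
rect((.58,.7,-.16,.04),.03,.045,"trap rim");rect((.58,.7,-.16,.04),.065,.1,"wing");rect((.58,.7,-.16,.04),.045,.06,"bar")
m=(P[...,0]>.40)&(P[...,0]<.6)&(P[...,1]>-.2)&(P[...,1]<0.02)&(P[...,2]>.05)
q=P[m]; print("vice z max",q[:,2].max())
for x in np.arange(.40,.61,.01):
    s=q[(abs(q[:,0]-x)<.005)]
    if len(s):print(round(x,2),s[:,2].max().round(3),s[:,1].min().round(3),s[:,1].max().round(3))
E
```

```text
[[ 0.381  0.     0.925]
 [-0.925 -0.     0.381]
 [ 0.    -1.     0.   ]]
wrist cam in tool [-0.0006 -0.1434  0.0841] cam axes in tool
 [[ 1.    -0.     0.   ]
 [-0.    -0.326  0.945]
 [-0.    -0.945 -0.326]] 364.3502658840156
fine plate 944 [ 598.3 -337.2] [121.5 100.5] 71.4 zmed 0.0342
fine bar 102 [ 606.7 -314. ] [12.1 51.7] 72.2 zmed 0.068
coarse plate 1029 [455.9  64.2] [97.5 72.4] 13.5 zmed 0.0345
coarse bar 114 [455.5  63.9] [52.2 13.1] 12.6 zmed 0.0683
trap rim 1255 [646.9 -60.4] [100.3 196.5] 1.2 zmed 0.0357
wing 73 [646.2 -63.3] [10.5 33.6] 64.6 zmed 0.0845
bar 92 [645.3 -63.4] [13.3 73.9] 63.3 zmed 0.0521
vice z max 0.12975232116315707
0.4 0.082 -0.111 -0.085
0.41 0.088 -0.121 -0.079
0.42 0.104 -0.121 -0.076
0.43 0.115 -0.14 -0.079
0.44 0.122 -0.14 -0.066
0.45 0.13 -0.14 -0.064
0.46 0.128 -0.143 -0.067
0.47 0.126 -0.143 -0.067
0.48 0.091 -0.138 -0.079
0.49 0.126 -0.145 -0.081
0.5 0.127 -0.148 -0.071
0.51 0.127 -0.148 -0.072
0.52 0.125 -0.148 -0.074
0.53 0.108 -0.141 -0.076
0.54 0.098 -0.141 -0.086
0.55 0.095 -0.134 -0.089
```

```bash
python3 - <<'E'
from h import *
plan([.60,-.063,.23],np.radians(64))
E
```

```text
pos [ 0.219  -0.5317  0.2313] jawx [ 0.381 -0.925  0.   ] y [ 0. -0. -1.]
world d mm [381.  468.7  -1.3]  turn units [-0.    8.06  0.  ]  shift now [-9.61  0.04 17.69]  shift after turn [-19.61   0.04   4.57]
```

>>> step_arm --pt "0 0 0 -0.53 0 0.98 1" --pt "0 0 0 -0.53 0 0.98 1" --pt "0 0 0 -0.53 0 0.98 1" --pt "0 0 0 -0.53 0 0.98 1" --pt "0 0 0 -0.53 0 0.98 1" --pt "0 0 0 -0.53 0 0.98 1" --pt "0 0 0 -0.53 0 0.98 1" --pt "0 0 0 -0.53 0 0.98 1" --pt "0 0 0 -0.53 0 0.98 1"

```text
time_s: 1.9
eef_pos: [0.41, -0.2974, 0.2315]
eef_rot: [-0.588, 0.588, -0.393, 0.394]
wrist_force: [-0.4, -0.9, -0.1]
opening: 1.003
```

>>> step_arm --pt "0 0 0 -0.53 0 0.98 1" --pt "0 0 0 -0.53 0 0.98 1" --pt "0 0 0 -0.53 0 0.98 1" --pt "0 0 0 -0.53 0 0.98 1" --pt "0 0 0 -0.53 0 0.98 1" --pt "0 0 0 -0.53 0 0.98 1" --pt "0 0 0 -0.53 0 0.98 1" --pt "0 0 0 -0.53 0 0.98 1" --pt "0 0 0 -0.53 0 0.98 1"

```text
time_s: 2.8
eef_pos: [0.6001, -0.0642, 0.2313]
eef_rot: [-0.588, 0.588, -0.393, 0.393]
wrist_force: [-0.5, 0.4, 0.0]
opening: 0.997
```

>>> step_arm --pt "0 1 0 0 0 0 0.4" --pt "0 1 0 0 0 0 0.4" --pt "0 1 0 0 0 0 0.4" --pt "0 1 0 0 0 0 0.4" --pt "0 1 0 0 0 0 0.4" --pt "0 1 0 0 0 0 0.4" --pt "0 1 0 0 0 0 0.4" --pt "0 1 0 0 0 0 0.4" --pt "0 0 0 0 0 0 0.4"

```text
time_s: 3.7
eef_pos: [0.5993, -0.0655, 0.2313]
eef_rot: [0.376, -0.376, 0.599, -0.599]
wrist_force: [0.4, 0.3, 0.1]
opening: 0.397
```

```bash
python3 - <<'E'
from h import *
k=ctrl.get_calibration("wrist");im,d=ctrl.camera("wrist");cv2.imwrite("pics/w1.png",im);np.savez("pics/w1.npz",d=d,R=k["R"],t=k["t"],intrinsics=k["intrinsics"])
plan([.646,-.063,.058],np.radians(64.5))
print(ctrl.get_obs()["time_s"],ctrl.get_obs()["opening"])
P=cloud(d,k);P=P[(d>0)]
for zl,zh,n in((.065,.1,"wing"),(.047,.058,"bar"),(.033,.043,"rim")):
    q=P[(P[:,2]>zl)&(P[:,2]<zh)&(P[:,0]>.585)&(P[:,0]<.71)&(P[:,1]>-.162)&(P[:,1]<.04)]
    if len(q):r=cv2.minAreaRect(q[:,:2].astype(np.float32)*1000);print(n,len(q),np.round(r[0],1),np.round(r[1],1),round(r[2],1),np.median(q[:,2]))
E
```

```text
pos [ 0.5993 -0.0655  0.2313] jawx [-0.43  -0.903  0.   ] y [-0. -0. -1.]
world d mm [  46.7    2.5 -173.3]  turn units [0. 0. 0.]  shift now [-0.74  5.78  1.37]  shift after turn [-0.74  5.78  1.37]
3.75 0.4008245977112652
wing 595 [645.2 -64.8] [ 9.5 34. ] 62.8 0.08758312699618885
bar 623 [644.9 -66.1] [13.8 73.2] 62.9 0.054392999388104483
rim 10221 [645.1 -61.1] [ 98.3 201.7] 1.0 0.03787967380369842
```

View pics/w1.png

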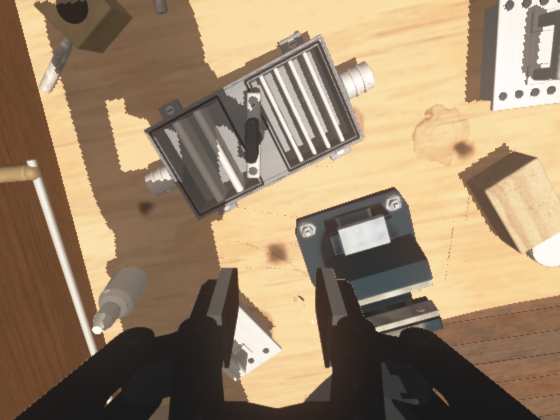

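```bash
cat > trapfit.py <<'E'
from h import *
from scipy.optimize import minimize
def fit(P,x0=(.6455,-.063,np.radians(91))):
    q=P[(P[:,0]>.56)&(P[:,0]<.74)&(P[:,1]>-.19)&(P[:,1]<.06)]
    hi=q[(q[:,2]>.0366)&(q[:,2]<.0395)];lo=q[(q[:,2]<.0366)]
    def sd(l,cx,hx,hy): # signed dist box, neg inside
        dx=abs(l[:,0]-cx)-hx;dy=abs(l[:,1])-hy
        return np.maximum(dx,dy)
    def S(l):
        o=sd(l,0,.087,.047);a=sd(l,.049,.033,.042);b=sd(l,-.049,.033,.042)
        return np.maximum(o,-np.minimum(a,b)) # neg in solid
    def f(v):
        c,s=np.cos(v[2]),np.sin(v[2])
        T=lambda q:np.c_[(q[:,0]-v[0])*c+(q[:,1]-v[1])*s,-(q[:,0]-v[0])*s+(q[:,1]-v[1])*c]
        sg=lambda x:1/(1+np.exp(-np.clip(x/.0007,-50,50)))
        return sg(S(T(hi))).sum()+ .5*sg(-S(T(lo))).sum()
    best=None
    for st in [(0,0,0),(.002,.002,.01),(-.002,.001,-.01),(.001,-.003,0)]:
        r=minimize(f,np.array(x0)+st,method="Nelder-Mead",options=dict(initial_simplex=np.array(x0)+np.array(st)+np.array([[0,0,0],[.003,0,0],[0,.003,0],[0,0,.02]]),xatol=1e-5,fatol=.1))
        if best is None or r.fun<best.fun:best=r
    v=best.x;u=np.array([np.cos(v[2]),np.sin(v[2])])
    print("trap",v[:2].round(4),"yaw",np.degrees(v[2]).round(2),"score",best.fun,len(hi),"coarse bay",(v[:2]+.049*u).round(4),"fine bay",(v[:2]-.049*u).round(4))
    return v
if __name__=="__main__":
    z=np.load("pics/w1.npz");P=cloud(z["d"],z);fit(P[z["d"]>0])
    d=np.load("pics/top0.npy");k=ctrl.get_calibration("top");P=cloud(d,k);P=P[d>0];fit(P+[0,0,.0015])
E
python3 trapfit.py
```

```text
trap [ 0.6451 -0.064 ] yaw 91.01 score 2346.772123711887 5899 coarse bay [ 0.6443 -0.015 ] fine bay [ 0.646 -0.113]
trap [ 0.6491 -0.0618] yaw 91.35 score 320.7219255164973 465 coarse bay [ 0.6479 -0.0128] fine bay [ 0.6503 -0.1108]
```

```bash
python3 - <<'E'
from h import *
plan([.6452,-.0645,.060],np.radians(62.8))
E
```

```text
pos [ 0.5993 -0.0655  0.2313] jawx [-0.43  -0.903  0.   ] y [-0. -0. -1.]
world d mm [  45.9    1.  -171.3]  turn units [0.   0.29 0.  ]  shift now [-0.69  5.71  1.37]  shift after turn [-0.73  5.71  1.34]
```

>>> step_arm --pt "0 0.29 0 -0.365 0 0.67 0.4" --pt "0 0 0 -0.365 0 0.67 0.4" --pt "0 0 0 0 1 0 0.4" --pt "0 0 0 0 1 0 0.4" --pt "0 0 0 0 1 0 0.4" --pt "0 0 0 0 1 0 0.4" --pt "0 0 0 0 0.8 0 0.4" --pt "0 0 0 0 0.5 0 0.4" --pt "0 0 0 0 0.4 0 0.4" --pt "0 0 0 0 0 0 0.4"

```text
time_s: 4.75
eef_pos: [0.6442, -0.0635, 0.0588]
eef_rot: [0.367, -0.368, 0.604, -0.603]
wrist_force: [-0.8, 0.2, -0.8]
opening: 0.398
```

>>> step_arm --pt "0 0 0 0 0 0 0.25" --pt "0 0 0 0 0 0 0.15" --pt "0 0 0 0 0 0 0" --pt "0 0 0 0 0 0 0" --pt "0 0 0 0 0 0 0" --pt "0 0 0 0 0 0 0"

```text
time_s: 5.35
eef_pos: [0.6458, -0.0649, 0.0621]
eef_rot: [-0.368, 0.367, -0.603, 0.605]
wrist_force: [-3.4, -3.8, 6.5]
opening: 0.102
```

```bash
python3 - <<'E'
from h import *
o=ctrl.get_obs();print(o["opening"],o["wrist_force"],o["torque"],o["q"].round(2))
plan([.6452,-.0645,.060],np.radians(91))
E
```

```text
0.10167190988734788 [-3.38300738 -3.76310671  6.48277203] [-0.58694235  0.53850634  0.07972887] [-0.28  0.52  1.52 -0.    1.09  1.77]
pos [ 0.6458 -0.0649  0.0621] jawx [-0.459 -0.888  0.001] y [ 0.002 -0.002 -1.   ]
world d mm [-0.6  0.4 -2.1]  turn units [-0.02 -4.72  0.01]  shift now [-0.    0.07 -0.03]  shift after turn [-0.01  0.07 -0.02]
```

>>> step_arm --pt "0 0 0 0 -0.1 0 0" --pt "0 -0.6 0 0 0 0 0" --pt "0 -0.6 0 0 0 0 0" --pt "0 -0.7 0 0 0 0 0" --pt "0 -0.7 0 0 0 0 0" --pt "0 -0.7 0 0 0 0 0" --pt "0 -0.7 0 0 0 0 0" --pt "0 -0.7 0 0 0 0 0" --pt "0 0 0 0 0 0 0" --pt "0 0 0 0 0 0 0"

```text
time_s: 6.35
eef_pos: [0.6456, -0.0648, 0.0622]
eef_rot: [0.504, -0.503, 0.496, -0.497]
wrist_force: [6.3, -5.4, -12.4]
opening: 0.107
```

>>> step_arm --pt "0 0 0 0 0 0 0.4" --pt "0 0 0 0 0 0 0.4" --pt "0 0 0 0 0 0 0.4" --pt "0 0 0 0 -1 0 0.4" --pt "0 0 0 0 -1 0 0.6" --pt "0 0 0 0 -1 0 0.6" --pt "0 0 0 0 -1 0 0.6" --pt "0 0 0 0 -1 0 0.6"

```text
time_s: 7.15
eef_pos: [0.645, -0.0633, 0.2151]
eef_rot: [0.504, -0.504, 0.496, -0.496]
wrist_force: [0.2, -1.0, -0.7]
opening: 0.599
```

```bash
python3 - <<'E'
from h import *
plan([.60,-.062,.23],np.radians(91))
plan([.42,.054,.21],np.radians(102.6))
E
```

```text
pos [ 0.645  -0.0633  0.2151] jawx [ 0.015 -1.    -0.   ] y [ 0.001  0.    -1.   ]
world d mm [-45.    1.3  14.9]  turn units [-0.01 -0.02 -0.  ]  shift now [-0.07 -0.5  -1.5 ]  shift after turn [-0.07 -0.5  -1.5 ]
pos [ 0.645  -0.0633  0.2151] jawx [ 0.015 -1.    -0.   ] y [ 0.001  0.    -1.   ]
world d mm [-225.   117.3   -5.1]  turn units [-0.01 -1.95 -0.  ]  shift now [-4.03  0.16 -7.44]  shift after turn [-5.45  0.17 -6.47]
```

>>> step_arm --pt "0 0 0 0 -0.25 -0.75 0.6" --pt "0 0 0 0 -0.25 -0.75 0.6" --pt "0 0 0 0 0 0 0.6"

```text
time_s: 7.45
eef_pos: [0.5991, -0.0641, 0.2303]
eef_rot: [0.504, -0.503, 0.496, -0.497]
wrist_force: [0.5, 0.5, -0.1]
opening: 0.601
```

```bash
cat > look.py <<'E'
import sys
from h import *
def look(n):
    k=ctrl.get_calibration("wrist");im,d=ctrl.camera("wrist");cv2.imwrite(f"pics/{n}.png",im);np.savez(f"pics/{n}.npz",d=d,R=k["R"],t=k["t"],intrinsics=k["intrinsics"])
    P=cloud(d,k);return im,P[d>0]
def rect(P,zl,zh,b,n):
    q=P[(P[:,2]>zl)&(P[:,2]<zh)&(P[:,0]>b[0])&(P[:,0]<b[1])&(P[:,1]>b[2])&(P[:,1]<b[3])]
    if len(q):r=cv2.minAreaRect(q[:,:2].astype(np.float32)*1000);print(n,len(q),np.round(r[0],1),np.round(r[1],1),round(r[2],1),np.median(q[:,2]).round(4))
E
python3 - <<'E'
from look import *
from trapfit import fit
im,P=look("w2");fit(P);T=(.585,.71,-.162,.04)
rect(P,.065,.1,T,"wing");rect(P,.047,.058,T,"bar")
plan([.42,.054,.21],np.radians(102.6))
E
```

```text
trap [ 0.6451 -0.0646] yaw 91.09 score 2384.0776118438052 5802 coarse bay [ 0.6441 -0.0156] fine bay [ 0.646  -0.1136]
wing 529 [645.6 -64.2] [33.4  9.3] 1.4 0.0878
bar 620 [645.4 -64.2] [15.7 72.7] 87.2 0.0542
pos [ 0.5999 -0.0642  0.2297] jawx [ 0.015 -1.     0.   ] y [ 0.002 -0.    -1.   ]
world d mm [-179.9  118.2  -19.7]  turn units [-0.02 -1.96  0.01]  shift now [-4.03  0.64 -5.94]  shift after turn [-5.15  0.66 -4.99]
```

View pics/w2.png

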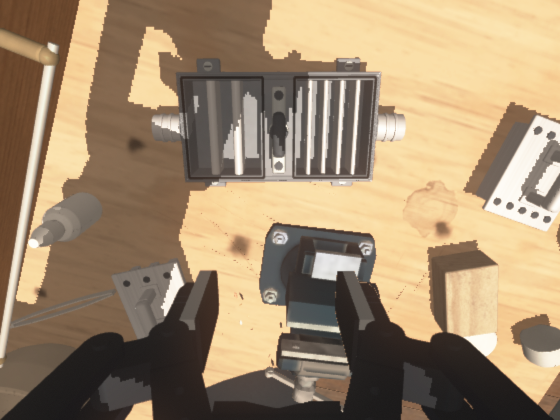

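>>> step_arm --pt "0 -0.5 0 -0.7 0 -0.95 0.5" --pt "0 -0.5 0 -0.75 0 -0.9 0.5" --pt "0 -0.5 0 -0.75 0 -0.9 0.5" --pt "0 -0.46 0 -0.8 0.2 -0.8 0.5" --pt "0 0 0 -0.8 0.2 -0.8 0.5" --pt "0 0 0 -0.8 0.2 -0.8 0.5" --pt "0 0 0 0 0 0 0.5"

```text
time_s: 8.2
eef_pos: [0.4252, 0.054, 0.2089]
eef_rot: [-0.552, 0.553, -0.443, 0.44]
wrist_force: [-0.4, -0.0, 0.6]
opening: 0.499
```

```bash
python3 - <<'E'
from look import *
im,P=look("w3");T=(.39,.52,0.0,.13)
rect(P,.058,.08,T,"cbar");rect(P,.03,.04,T,"cplate")
plan([.4555,.064,.046],np.radians(102.6))
E
```

```text
cbar 975 [454.4  62.9] [51.5 11.6] 13.0 0.0702
cplate 8077 [454.3  62.6] [95.9 72.1] 13.7 0.0359
pos [0.4274 0.0529 0.2099] jawx [ 0.22  -0.975 -0.   ] y [-0.  0. -1.]
world d mm [  28.1   11.1 -163.9]  turn units [ 0.    0.02 -0.  ]  shift now [-0.15  5.46  1.  ]  shift after turn [-0.16  5.46  0.99]
```

View pics/w3.png

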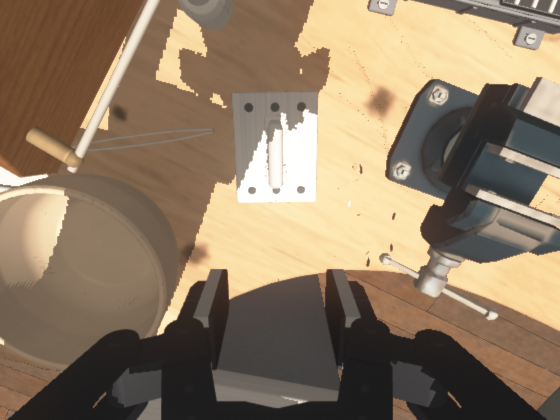

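```bash
python3 - <<'E'
from h import *
for f in("w3",):
    z=np.load(f"pics/{f}.npz");P=cloud(z["d"],z)[(z["d"]>0)]
    P=P[(P[:,2]>.05)&(P[:,1]>.1)&(P[:,0]<.6)]
    print(P[:,2].max());
    for x in np.arange(.36,.60,.03):
        s=P[abs(P[:,0]-x)<.015]
        if len(s):print(round(x,2),s[:,1].min().round(3),s[:,2].max().round(3))
plan([.4544,.0628,.047],np.radians(103.3))
E
```

```text
0.2904918095309398
0.36 0.128 0.099
0.39 0.104 0.27
0.42 0.1 0.29
0.45 0.189 0.128
0.48 0.177 0.144
0.51 0.165 0.154
0.54 0.123 0.107
0.57 0.122 0.052
pos [0.4274 0.0529 0.2099] jawx [ 0.22  -0.975 -0.   ] y [-0.  0. -1.]
world d mm [  27.     9.9 -162.9]  turn units [ 0.  -0.1 -0. ]  shift now [-0.12  5.43  0.95]  shift after turn [-0.12  5.43  0.95]
```

>>> step_arm --pt "0 -0.1 0 -0.06 0.3 0.48 0.5" --pt "0 0 0 -0.06 0.7 0.47 0.5" --pt "0 0 0 0 1 0 0.5" --pt "0 0 0 0 1 0 0.5" --pt "0 0 0 0 1 0 0.5" --pt "0 0 0 0 0.7 0 0.5" --pt "0 0 0 0 0.4 0 0.5" --pt "0 0 0 0 0.33 0 0.4" --pt "0 0 0 0 0 0 0.4"

```text
time_s: 9.15
eef_pos: [0.4553, 0.0615, 0.0467]
eef_rot: [-0.554, 0.554, -0.44, 0.439]
wrist_force: [0.2, -0.5, 0.1]
opening: 0.402
```

>>> step_arm --pt "0 0 0 0 0 0 0.25" --pt "0 0 0 0 0 0 0.15" --pt "0 0 0 0 0 0 0" --pt "0 0 0 0 0 0 0" --pt "0 0 0 0 0 0 0" --pt "0 0 0 0 0 0 0"

```text
time_s: 9.75
eef_pos: [0.4563, 0.0617, 0.0484]
eef_rot: [0.555, -0.554, 0.438, -0.44]
wrist_force: [1.2, 1.5, 5.7]
opening: 0.126
```

>>> step_arm --pt "0 0 0 0 -0.5 0 0" --pt "0 0 0 0 -0.8 0 0" --pt "0 0 0 0 -1 0 0" --pt "0 0 0 0 -1 0 0" --pt "0 0 0 0 -1 0 0" --pt "0 0 0 0 -0.7 0 0"

```text
time_s: 10.35
eef_pos: [0.4552, 0.0616, 0.199]
eef_rot: [0.554, -0.554, 0.439, -0.44]
wrist_force: [0.4, -0.4, -2.7]
opening: 0.125
```

```bash
python3 - <<'E'
from look import *
im,P=look("w4");o=ctrl.get_obs();print(o["opening"],o["wrist_force"],o["torque"])
plan([.6442,-.0153,.20],np.radians(91.05))
E
```

```text
0.12758271369731303 [1.79406713 0.01859101 0.14891887] [ 0.00582566 -0.11644341  0.00614319]
pos [0.4571 0.0615 0.2021] jawx [ 0.229 -0.973  0.002] y [ 0.006 -0.001 -1.   ]
world d mm [187.1 -76.8  -2.1]  turn units [-0.05  2.03  0.02]  shift now [3.92 0.11 5.49]  shift after turn [2.67 0.07 6.19]
```

View pics/w4.png

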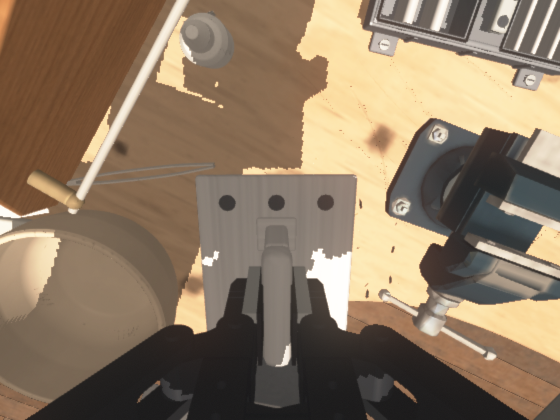

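```bash
cat > inhand.py <<'E'
from look import *
def inhand(n):
    z=np.load(f"pics/{n}.npz");P=cloud(z["d"],z)
    kR=np.array(z["R"]);kt=np.array(z["t"]).ravel()
    # tool pose from camera pose (fixed mount)
    Rct=np.array([[1,0,0],[0,-.326,.945],[0,-.945,-.326]]);Rct=Ro.from_matrix(Rct).as_matrix()
    C=-kR.T@kt;Rt=kR.T@Rct.T;p=C-Rt@[-.0006,-.1434,.0841]
    L=((P-p)@Rt);ok=z["d"]>0
    m=ok&(abs(L[...,0])<.05)&(L[...,2]>.0)&(L[...,2]<.075)&(L[...,1]>.0)&(L[...,1]<.02)
    q=L[m]
    A=np.c_[q[:,0],q[:,2],np.ones(len(q))];s=np.linalg.lstsq(A,q[:,1],rcond=None)[0]
    for _ in range(3):
        r=abs(A@s-q[:,1])<.0015;s=np.linalg.lstsq(A[r],q[r,1],rcond=None)[0]
    q=q[abs(A@s-q[:,1])<.002]
    print("plate plane: depth below TCP mm",(s[2]*1e3).round(2),"tilt deg about z,x",np.degrees(s[:2]).round(2),len(q))
    # edges
    L_=[];R_=[];F=[]
    for zz in np.arange(.02,.046,.001):
        w=q[abs(q[:,2]-zz)<.0006]
        if len(w)>10:L_.append((zz,w[:,0].min()));R_.append((zz,w[:,0].max()))
    for xx in np.arange(-.03,.03,.002):
        w=q[abs(q[:,0]-xx)<.0006]
        if len(w)>4:F.append((xx,w[:,2].max()))
    L_,R_,F=map(np.array,(L_,R_,F))
    med=lambda a:np.polyfit(a[:,0],a[:,1],1)
    print("left edge",(np.polyval(med(L_),0)*1e3).round(1),"right",(np.polyval(med(R_),0)*1e3).round(1),"slopes deg",np.degrees(med(L_)[0]).round(2),np.degrees(med(R_)[0]).round(2),"front med",(np.median(F[:,1])*1e3).round(1),"slope",np.degrees(med(F)[0]).round(2))
if __name__=="__main__":inhand(sys.argv[1])
E
python3 inhand.py w4
```

```text
plate plane: depth below TCP mm 12.51 tilt deg about z,x [0.36 0.16] 12780
left edge -36.5 right 35.1 slopes deg -0.11 -0.68 front med 46.4 slope 0.01
```

```bash
python3 - <<'E'
from look import *
plan([.6458,-.016,.19],np.radians(90.75))
E
```

```text
pos [0.4571 0.0615 0.2021] jawx [ 0.229 -0.973  0.002] y [ 0.006 -0.001 -1.   ]
world d mm [188.7 -77.5 -12.1]  turn units [-0.05  2.08  0.02]  shift now [3.95 0.44 5.53]  shift after turn [2.66 0.4  6.26]
```

>>> step_arm --pt "0 0.52 0 0 0 0 0" --pt "0 0.52 0 0 0 0 0" --pt "0 0.52 0 0 0 0 0" --pt "0 0.52 0 0 0 0 0" --pt "0 0 0 0.3 0 0.5 0" --pt "0 0 0 0.35 0 0.8 0" --pt "0 0 0 0.35 0 0.9 0" --pt "0 0 0 0.35 0 0.9 0" --pt "0 0 0 0.35 0 0.9 0" --pt "0 0 0 0.35 0 0.9 0"

```text
time_s: 11.4
eef_pos: [0.6031, 0.0017, 0.1954]
eef_rot: [-0.503, 0.504, -0.498, 0.496]
wrist_force: [0.7, 0.5, -1.5]
opening: 0.126
```

>>> step_arm --pt "0 0 0 0.31 0.2 0.8 0" --pt "0 0 0 0.3 0.2 0.56 0" --pt "0 0 0 0 0 0 0" --pt "0 0 0 0 0 0 0"

```text
time_s: 11.8
eef_pos: [0.6428, -0.0156, 0.1834]
eef_rot: [-0.502, 0.504, -0.498, 0.496]
wrist_force: [-0.1, 0.6, -3.6]
opening: 0.127
```

```bash
python3 - <<'E'
from look import *
look("w5")
o=ctrl.get_obs();print(o["opening"],o["wrist_force"],o["torque"])
plan([.6458,-.016,.10],np.radians(90.75))
E
python3 inhand.py w5
```

```text
0.1303651829707909 [ 0.80596619 -0.06050573 -3.38696687] [-0.0020359   0.07611386  0.01232858]
pos [ 0.6428 -0.0153  0.1841] jawx [ 0.013 -1.    -0.001] y [-0.003  0.001 -1.   ]
world d mm [  3.   -0.7 -84.1]  turn units [ 0.02 -0.   -0.01]  shift now [0.03 2.8  0.11]  shift after turn [0.02 2.8  0.1 ]
plate plane: depth below TCP mm 12.59 tilt deg about z,x [0.34 0.15] 12779
left edge -36.2 right 35.0 slopes deg -0.58 -0.42 front med 46.4 slope 0.12
```

View pics/w5.png

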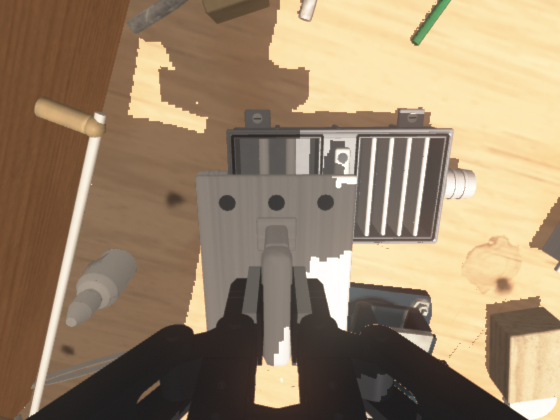

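```bash
python3 - <<'E'
from look import *
from trapfit import fit
z=np.load("pics/w5.npz");P=cloud(z["d"],z)[z["d"]>0];fit(P)
E
```

```text
trap [ 0.6451 -0.0658] yaw 90.84 score 2038.7386639095557 4363 coarse bay [ 0.6444 -0.0168] fine bay [ 0.6459 -0.1148]
```

>>> step_arm --pt "0 0 0 0.03 0.4 0.1 0" --pt "0 0 0 0 0.8 0 0" --pt "0 0 0 0 0.8 0 0" --pt "0 0 0 0 0.8 0 0" --pt "0 0 0 0 0 0 0" --pt "0 0 0 0 0 0 0"

```text
time_s: 12.45
eef_pos: [0.6465, -0.0162, 0.1011]
eef_rot: [-0.503, 0.503, -0.497, 0.496]
wrist_force: [-0.8, 0.4, -2.3]
opening: 0.122
```

```bash
python3 - <<'E'
from look import *
from trapfit import fit
im,P=look("w6");fit(P)
plan([.646,-.0162,.0555],np.radians(90.75))
E
python3 inhand.py w6
```

```text
trap [ 0.645  -0.0662] yaw 90.82 score 3362.182375430364 6852 coarse bay [ 0.6443 -0.0172] fine bay [ 0.6457 -0.1152]
pos [ 0.6476 -0.0165  0.1024] jawx [ 0.013 -1.     0.   ] y [ 0.001 -0.    -1.   ]
world d mm [ -1.6   0.3 -46.9]  turn units [-0.01 -0.    0.  ]  shift now [-0.01  1.56 -0.05]  shift after turn [-0.01  1.56 -0.05]
plate plane: depth below TCP mm 12.59 tilt deg about z,x [0.38 0.14] 13215
left edge -36.5 right 35.0 slopes deg -0.09 -0.38 front med 46.4 slope 0.12
```

View pics/w6.png

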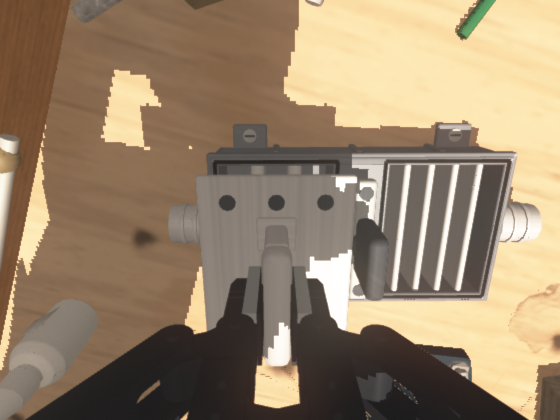

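>>> step_arm --pt "0 0 0 0.02 0.2 -0.04 0" --pt "0 0 0 0 0.3 0 0" --pt "0 0 0 0 0.3 0 0" --pt "0 0 0 0 0 0 0"

```text
time_s: 12.9
eef_pos: [0.6446, -0.017, 0.0755]
eef_rot: [-0.503, 0.504, -0.498, 0.496]
wrist_force: [0.4, 0.9, -2.6]
opening: 0.127
```

>>> step_arm --pt "0 0 0 0 0.15 0 0" --pt "0 0 0 0 0.15 0 0" --pt "0 0 0 0 0.15 0 0" --pt "0 0 0 0 0 0 0"

```text
time_s: 13.3
eef_pos: [0.6452, -0.0171, 0.0629]
eef_rot: [-0.503, 0.503, -0.497, 0.496]
wrist_force: [0.5, 0.2, -2.0]
opening: 0.126
```

>>> step_arm --pt "0 0 0 0 0.1 0 0" --pt "0 0 0 0 0.07 0 0" --pt "0 0 0 0 0.05 0 0" --pt "0 0 0 0 0 0 0"

```text
time_s: 13.7
eef_pos: [0.6457, -0.0172, 0.057]
eef_rot: [-0.503, 0.503, -0.497, 0.497]
wrist_force: [1.5, 0.4, -2.0]
opening: 0.125
```

>>> step_arm --pt "0 0 0 0 0.04 0 0" --pt "0 0 0 0 0.04 0 0" --pt "0 0 0 0 0 0 0"

```text
time_s: 14.0
eef_pos: [0.6462, -0.0171, 0.0564]
eef_rot: [0.503, -0.503, 0.497, -0.497]
wrist_force: [-3.4, 1.7, 6.2]
opening: 0.126
```

>>> step_arm --pt "0 0 0 0 -0.02 0 0.15" --pt "0 0 0 0 0 0 0.2" --pt "0 0 0 0 0 0 0.3" --pt "0 0 0 0 0 0 0.4" --pt "0 0 0 0 0 0 0.4" --pt "0 0 0 0 -0.8 0 0.4" --pt "0 0 0 0 -1 0 0.4" --pt "0 0 0 0 -1 0 0.5" --pt "0 0 0 0 -1 -0.5 0.5" --pt "0 0 0 0 -1 -0.5 0.5"

```text
time_s: 15.0
eef_pos: [0.6155, -0.0176, 0.2005]
eef_rot: [-0.503, 0.503, -0.497, 0.497]
wrist_force: [0.0, 0.5, 0.5]
opening: 0.501
```

>>> step_arm --pt "0 0 0 0 -0.5 -0.5 0.5" --pt "0 0 0 0 0 0 0.5"

```text
time_s: 15.2
eef_pos: [0.6014, -0.018, 0.2177]
eef_rot: [0.504, -0.502, 0.495, -0.498]
wrist_force: [0.0, 0.4, -0.2]
opening: 0.501
```

```bash
python3 - <<'E'
from look import *
im,P=look("w7")
T=(.58,.71,-.057,.03)
rect(P,.074,.082,T,"handle");rect(P,.0415,.0455,T,"plate")
q=P[(P[:,0]>.6)&(P[:,0]<.69)&(P[:,1]>-.045)&(P[:,1]<.015)&(P[:,2]>.036)&(P[:,2]<.05)]
A=np.c_[q[:,0]-.645,q[:,1]+.016,np.ones(len(q))];s=np.linalg.lstsq(A,q[:,2],rcond=None)[0];print(s)
plan([.563,-.30,.21],np.radians(72.2))
E
```

```text
handle 985 [644.6 -16.5] [51.  11.5] 1.1 0.0783
plate 7866 [644.5 -18.8] [95.5 76.4] 0.7 0.0439
[ 0.00062459 -0.00310052  0.04408693]
pos [ 0.6013 -0.0179  0.2158] jawx [ 0.013 -1.     0.001] y [ 0.003 -0.001 -1.   ]
world d mm [ -38.3 -282.1   -5.8]  turn units [-0.03  3.09  0.  ]  shift now [ 9.39  0.2  -1.4 ]  shift after turn [9.34 0.19 1.66]
```

View pics/w7.png

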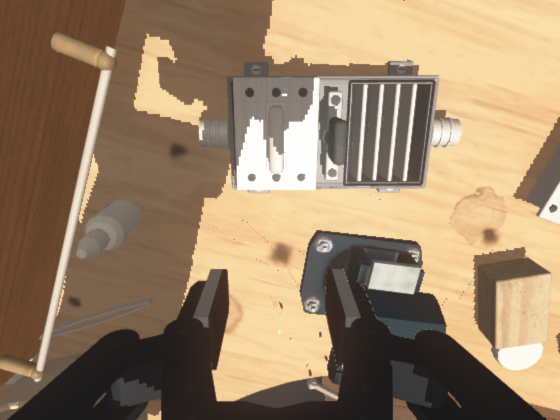

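>>> step_arm --pt "0 0 0 0.6 0 -0.14 0.5" --pt "0 0 0 1 0 -0.14 0.5" --pt "0 0 0 1 0 -0.14 0.5" --pt "0 0 0 1 0 -0.14 0.5" --pt "0 0 0 1 0 -0.14 0.5" --pt "0 0 0 1 0 -0.14 0.5" --pt "0 0 0 1 0 -0.14 0.5" --pt "0 0 0 1 0 -0.14 0.5" --pt "0 0 0 1 0 -0.14 0.5" --pt "0 0 0 0.8 0.2 -0.14 0.5"

```text
time_s: 16.25
eef_pos: [0.5625, -0.3023, 0.2071]
eef_rot: [-0.503, 0.503, -0.497, 0.497]
wrist_force: [0.6, -0.7, 0.2]
opening: 0.503
```

>>> step_arm --pt "0 0.8 0 0 0 0 0.5" --pt "0 0.8 0 0 0 0 0.5" --pt "0 0.8 0 0 0 0 0.5" --pt "0 0.69 0 0 0 0 0.5" --pt "0 0 0 0 0 0 0.5"

```text
time_s: 16.75
eef_pos: [0.5623, -0.3001, 0.2063]
eef_rot: [0.416, -0.417, 0.572, -0.571]
wrist_force: [-0.6, -0.0, -0.3]
opening: 0.5
```

```bash
python3 - <<'E'
from look import *
im,P=look("w8");T=(.53,.68,-.375,-.25)
rect(P,.058,.08,T,"fbar");rect(P,.03,.04,T,"fplate")
plan([.6065,-.3145,.047],np.radians(72.2))
E
```

```text
fbar 1050 [ 605.1 -315.9] [11.7 51.6] 71.9 0.0701
fplate 8609 [ 604.9 -315.9] [72.2 96.1] 71.6 0.0359
pos [ 0.5623 -0.3001  0.2066] jawx [-0.304 -0.953 -0.001] y [-0.002  0.002 -1.   ]
world d mm [  44.2  -14.4 -159.6]  turn units [ 0.02  0.01 -0.01]  shift now [0.01 5.32 1.56]  shift after turn [0.01 5.32 1.55]
```

View pics/w8.png

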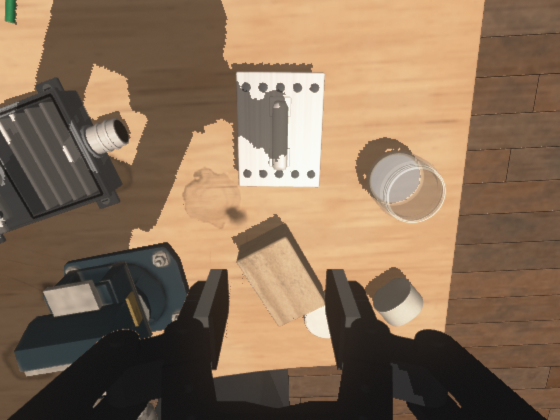

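>>> step_arm --pt "0 0.07 0 0.04 0.3 0.76 0.5" --pt "0 0 0 0.03 0.7 0.76 0.5" --pt "0 0 0 0 1 0 0.5" --pt "0 0 0 0 1 0 0.5" --pt "0 0 0 0 1 0 0.5" --pt "0 0 0 0 0.7 0 0.5" --pt "0 0 0 0 0.4 0 0.5" --pt "0 0 0 0 0.22 0 0.4" --pt "0 0 0 0 0 0 0.4"

```text
time_s: 17.7
eef_pos: [0.605, -0.3162, 0.0482]
eef_rot: [0.415, -0.415, 0.573, -0.572]
wrist_force: [-0.1, -0.4, 0.6]
opening: 0.398
```

>>> step_arm --pt "0 0 0 0 0 0 0.25" --pt "0 0 0 0 0 0 0.15" --pt "0 0 0 0 0 0 0" --pt "0 0 0 0 0 0 0" --pt "0 0 0 0 0 0 0" --pt "0 0 0 0 0 0 0"

```text
time_s: 18.3
eef_pos: [0.6061, -0.317, 0.0506]
eef_rot: [-0.415, 0.414, -0.572, 0.574]
wrist_force: [-0.3, 1.4, 5.5]
opening: 0.123
```

>>> step_arm --pt "0 0 0 0 -0.5 0 0" --pt "0 0 0 0 -0.8 0 0" --pt "0 0 0 0 -1 0 0" --pt "0 0 0 0 -1 0 0" --pt "0 0 0 0 -1 0 0" --pt "0 0 0 0 -0.7 0 0" --pt "0 0 0 0 0 0 0"

```text
time_s: 19.0
eef_pos: [0.6068, -0.3176, 0.2037]
eef_rot: [-0.415, 0.414, -0.57, 0.575]
wrist_force: [0.8, -0.8, -2.0]
opening: 0.122
```

```bash
python3 - <<'E'
from look import *
im,P=look("w9");o=ctrl.get_obs();print(o["opening"],o["wrist_force"],o["torque"])
plan([.648,-.114,.20],np.radians(91))
E
python3 inhand.py w9
```

```text
0.12450137677902941 [-0.49177509  0.68647856 -2.91038096] [ 0.05367197 -0.01649351  0.04893916]
pos [ 0.6058 -0.3169  0.2009] jawx [-0.313 -0.95   0.001] y [ 0.003 -0.002 -1.   ]
world d mm [ 42.2 202.9  -0.9]  turn units [-0.03 -3.2   0.02]  shift now [-6.86  0.02 -0.78]  shift after turn [-6.74  0.03  1.52]
plate plane: depth below TCP mm 14.76 tilt deg about z,x [0.16 0.11] 12655
left edge -36.5 right 34.6 slopes deg 0.21 0.64 front med 47.1 slope -0.14
```

View pics/w9.png

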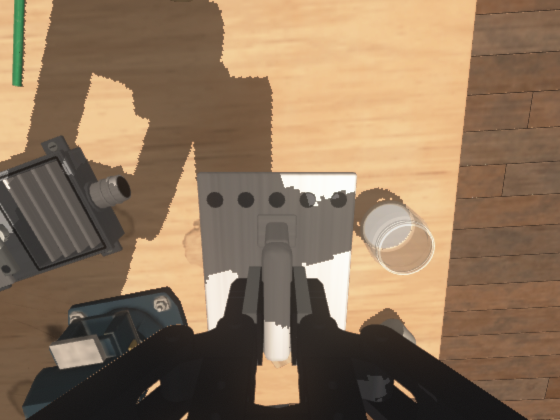

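>>> step_arm --pt "0 -0.8 0 0 0 0 0" --pt "0 -0.8 0 0 0 0 0" --pt "0 -0.8 0 0 0 0 0" --pt "0 -0.85 0 0 0 0 0" --pt "0 0 0 -0.5 0 0.3 0" --pt "0 0 0 -0.9 0 0.3 0" --pt "0 0 0 -0.95 0 0.3 0" --pt "0 0 0 -1 0 0.3 0" --pt "0 0 0 -1 0 0.2 0" --pt "0 0 0 -1 0 0 0"

```text
time_s: 20.05
eef_pos: [0.6435, -0.1523, 0.197]
eef_rot: [-0.505, 0.505, -0.496, 0.494]
wrist_force: [0.7, 0.4, -2.7]
opening: 0.122
```

>>> step_arm --pt "0 0 0 -0.8 0 0 0" --pt "0 0 0 -0.5 0 0 0" --pt "0 0 0 0 0 0 0" --pt "0 0 0 0 0 0 0"

```text
time_s: 20.45
eef_pos: [0.6426, -0.116, 0.1984]
eef_rot: [-0.505, 0.506, -0.495, 0.494]
wrist_force: [0.1, 0.4, -2.1]
opening: 0.125
```

```bash
python3 - <<'E'
from look import *
from trapfit import fit
im,P=look("w10");fit(P)
T=(.58,.71,-.057,.03)
rect(P,.074,.082,T,"chandle")
plan([.647,-.1142,.104],np.radians(91.3))
E
python3 inhand.py w10
```

```text
trap [ 0.6465 -0.0635] yaw 90.15 score 992.2566358308311 2395 coarse bay [ 0.6463 -0.0145] fine bay [ 0.6466 -0.1125]
chandle 1022 [644.4 -16.9] [52.2 12.4] 0.8 0.0781
pos [ 0.6427 -0.1168  0.1985] jawx [ 0.021 -1.     0.   ] y [-0. -0. -1.]
world d mm [  4.3   2.6 -94.5]  turn units [ 0.   -0.01  0.  ]  shift now [-0.08  3.15  0.15]  shift after turn [-0.08  3.15  0.15]
plate plane: depth below TCP mm 14.75 tilt deg about z,x [0.25 0.1 ] 12638
left edge -36.5 right 34.7 slopes deg 0.28 0.42 front med 47.1 slope -0.13
```

View pics/w10.png

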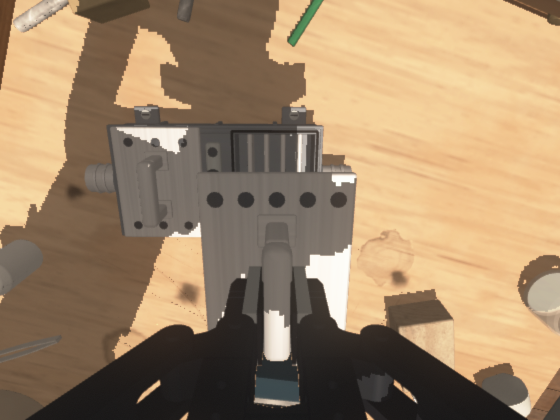

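>>> step_arm --pt "0 0 0 -0.08 0.45 0.14 0" --pt "0 0 0 0 0.9 0 0" --pt "0 0 0 0 0.9 0 0" --pt "0 0 0 0 0.6 0 0" --pt "0 0 0 0 0.3 0 0" --pt "0 0 0 0 0 0 0" --pt "0 0 0 0 0 0 0"

```text
time_s: 21.2
eef_pos: [0.6474, -0.1141, 0.1049]
eef_rot: [0.505, -0.505, 0.494, -0.495]
wrist_force: [0.8, -0.0, -2.0]
opening: 0.126
```

```bash
python3 - <<'E'
from look import *
im,P=look("w11");
cv2.imwrite("pics/w11z.png",cv2.resize(im[110:230,60:420],None,fx=2.2,fy=2.2,interpolation=cv2.INTER_CUBIC))
q=P[(abs(P[:,2]-.038)<.0015)&(P[:,0]>.6)&(P[:,0]<.70)&(P[:,1]>-.17)&(P[:,1]<-.04)]
# far rim profile, x=.686..; right wall y
r=q[(q[:,0]>.675)];print("rim y min (outer -x face)",np.percentile(r[:,1],[0.2,1,3]),"x max",np.percentile(q[:,0],[97,99,99.8]))
# right wall inner/outer at x .67-.685
r=q[(q[:,0]>.67)&(q[:,0]<.683)];print(np.histogram(r[:,1],np.arange(-.158,-.04,.002)))
plan([.647,-.1142,.0578],np.radians(91.3))
E
```

```text
rim y min (outer -x face) [-0.1524818  -0.15180871 -0.15015329] x max [0.69504087 0.69548581 0.69575328]
(array([ 0,  0,  0,  0,  0,  0,  0,  0,  0,  0,  0,  0,  0,  0,  0,  0,  0,
        0,  0,  0,  0,  0,  0,  0,  0,  1,  0,  0,  0,  0,  0,  0,  0,  0,
        0,  0,  0,  0,  0,  3,  4,  3,  3,  4,  4,  9, 12, 21, 15, 17, 19,
       24, 65, 15,  0,  0,  0,  0]), array([-0.158, -0.156, -0.154, -0.152, -0.15 , -0.148, -0.146, -0.144,
       -0.142, -0.14 , -0.138, -0.136, -0.134, -0.132, -0.13 , -0.128,
       -0.126, -0.124, -0.122, -0.12 , -0.118, -0.116, -0.114, -0.112,
       -0.11 , -0.108, -0.106, -0.104, -0.102, -0.1  , -0.098, -0.096,
       -0.094, -0.092, -0.09 , -0.088, -0.086, -0.084, -0.082, -0.08 ,
       -0.078, -0.076, -0.074, -0.072, -0.07 , -0.068, -0.066, -0.064,
       -0.062, -0.06 , -0.058, -0.056, -0.054, -0.052, -0.05 , -0.048,
       -0.046, -0.044, -0.042]))
pos [ 0.6478 -0.1142  0.1056] jawx [ 0.022 -1.     0.001] y [ 0.002 -0.001 -1.   ]
world d mm [ -0.8  -0.  -47.8]  turn units [-0.02 -0.01  0.01]  shift now [-0.    1.59 -0.03]  shift after turn [ 0.    1.59 -0.03]
```

View pics/w11z.png

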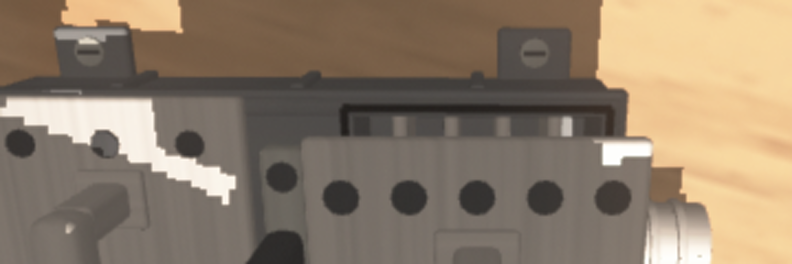

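>>> step_arm --pt "0 0 0 0 0.3 -0.01 0" --pt "0 0 0 0 0.3 0 0" --pt "0 0 0 0 0.1 0 0" --pt "0 0 0 0 0 0 0"

```text
time_s: 21.65
eef_pos: [0.6459, -0.1132, 0.0823]
eef_rot: [-0.505, 0.506, -0.495, 0.494]
wrist_force: [-0.2, 0.2, -2.9]
opening: 0.124
```

>>> step_arm --pt "0 0 0 0.01 0.1 0 0" --pt "0 0 0 0 0.1 0 0" --pt "0 0 0 0 0 0 0"

```text
time_s: 21.95
eef_pos: [0.6463, -0.1137, 0.077]
eef_rot: [-0.505, 0.506, -0.495, 0.494]
wrist_force: [-1.2, 0.2, -2.8]
opening: 0.121
```

>>> step_arm --pt "0 0 0 0 0.15 0 0" --pt "0 0 0 0 0.15 0 0" --pt "0 0 0 0 0.13 0 0" --pt "0 0 0 0 0 0 0"

```text
time_s: 22.35
eef_pos: [0.6459, -0.1136, 0.0634]
eef_rot: [-0.505, 0.506, -0.495, 0.494]
wrist_force: [0.5, -0.2, -2.3]
opening: 0.125
```

>>> step_arm --pt "0 0 0 0 0.08 0 0" --pt "0 0 0 0 0.05 0 0" --pt "0 0 0 0 0.03 0 0" --pt "0 0 0 0 0 0 0"

```text
time_s: 22.75
eef_pos: [0.6465, -0.1138, 0.0596]
eef_rot: [-0.506, 0.506, -0.494, 0.494]
wrist_force: [0.5, -0.3, -2.8]
opening: 0.124
```

>>> step_arm --pt "0 0 0 0 0.03 0 0" --pt "0 0 0 0 0.03 0 0" --pt "0 0 0 0 0 0 0"

```text
time_s: 23.05
eef_pos: [0.6468, -0.1139, 0.0586]
eef_rot: [0.506, -0.505, 0.494, -0.495]
wrist_force: [-2.5, 0.8, 2.9]
opening: 0.123
```

>>> step_arm --pt "0 0 0 0 0 0 0.15" --pt "0 0 0 0 0 0 0.2" --pt "0 0 0 0 0 0 0.3" --pt "0 0 0 0 0 0 0.35" --pt "0 0 0 0 0 0 0.35" --pt "0 0 0 0 -0.8 0 0.35" --pt "0 0 0 0 -1 0 0.35" --pt "0 0 0 -0.3 -1 -0.2 0.3" --pt "0 0 0 -0.6 -1 -0.6 0.3" --pt "0 0 0 -0.7 -1 -0.7 0.3"

```text
time_s: 24.05
eef_pos: [0.6002, -0.0669, 0.203]
eef_rot: [0.505, -0.505, 0.495, -0.495]
wrist_force: [-0.1, -0.1, 0.4]
opening: 0.3
```

>>> step_arm --pt "0 0 0 0 -0.5 0 0.3" --pt "0 0 0 0 0 0 0.3"

```text
time_s: 24.25
eef_pos: [0.6022, -0.0671, 0.2202]
eef_rot: [0.507, -0.505, 0.492, -0.496]
wrist_force: [0.3, -0.9, 0.0]
opening: 0.297
```

```bash
python3 - <<'E'
from look import *
im,P=look("w12")
for n,y in(("coarse",-.016),("fine",-.1145)):
    T=(.58,.71,y-.025,y+.025)
    rect(P,.072,.082,T,n+" handle")
    q=P[(P[:,0]>.6)&(P[:,0]<.69)&(abs(P[:,1]-y)<.032)&(P[:,2]>.038)&(P[:,2]<.05)]
    A=np.c_[q[:,0]-.645,q[:,1]-y,np.ones(len(q))];s=np.linalg.lstsq(A,q[:,2],rcond=None)[0];print(s.round(4))
rect(P,.07,.1,(.6,.69,-.08,-.05),"wing")
plan([.6455,-.0645,.064],np.radians(91.3))
E
```

```text
coarse handle 1018 [644.6 -16.8] [50.7 12.4] 1.3 0.0781
[ 0.0009 -0.0026  0.044 ]
fine handle 1010 [ 645.5 -113.3] [51.7 12.5] 1.1 0.0782
[0.0007 0.0017 0.0442]
wing 574 [645.5 -64.9] [33.5  9.2] 1.1 0.0878
pos [ 0.6016 -0.0673  0.218 ] jawx [ 0.022 -1.     0.001] y [ 0.003 -0.001 -1.   ]
world d mm [  43.9    2.8 -154. ]  turn units [-0.03 -0.    0.01]  shift now [-0.07  5.14  1.45]  shift after turn [-0.06  5.13  1.47]
```

View pics/w12.png

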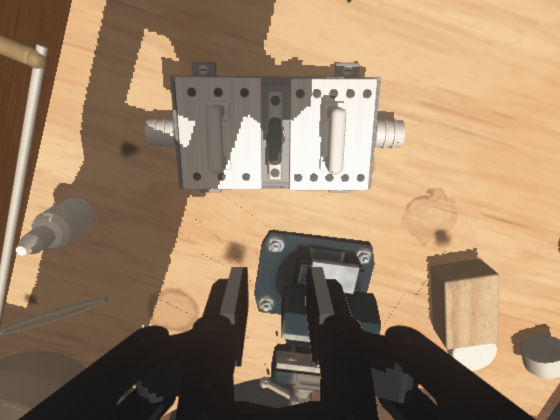

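>>> step_arm --pt "0 0 0 -0.07 0.3 0.73 0.3" --pt "0 0 0 0 0.7 0.73 0.3" --pt "0 0 0 0 1 0 0.3" --pt "0 0 0 0 1 0 0.3" --pt "0 0 0 0 0.8 0 0.3" --pt "0 0 0 0 0.5 0 0.3" --pt "0 0 0 0 0.4 0 0.3" --pt "0 0 0 0 0.35 0 0.3" --pt "0 0 0 0 0 0 0.3"

```text
time_s: 25.2
eef_pos: [0.6436, -0.0637, 0.0639]
eef_rot: [-0.505, 0.506, -0.495, 0.494]
wrist_force: [-0.3, 0.7, -0.3]
opening: 0.302
```

>>> step_arm --pt "0 0 0 0 0 0 0.2" --pt "0 0 0 0 0 0 0.1" --pt "0 0 0 0 0 0 0" --pt "0 0 0 0 0 0 0" --pt "0 0 0 0 0 0 0"

```text
time_s: 25.7
eef_pos: [0.6451, -0.0647, 0.0667]
eef_rot: [0.506, -0.505, 0.494, -0.495]
wrist_force: [-1.1, -5.5, 2.5]
opening: 0.1
```

```bash
python3 - <<'E'
from h import *
o=ctrl.get_obs();print(o["opening"],o["wrist_force"],o["torque"],o["q"].round(2))
plan([.6455,-.0648,.064],np.radians(181.05))
E
```

```text
0.09977267140528302 [-1.05175933 -5.5063251   2.53706602] [-0.73154939  0.10051668 -0.03904256] [-0.28  0.52  1.52 -0.    1.1   1.27]
pos [ 0.6451 -0.0647  0.0667] jawx [ 0.022 -1.     0.002] y [ 0.002 -0.002 -1.   ]
world d mm [ 0.4 -0.1 -2.7]  turn units [ -0.   -14.97   0.03]  shift now [0.   0.09 0.01]  shift after turn [ 0.01  0.09 -0.  ]
```

>>> step_arm --pt "0 -0.5 0 0.03 0 0.02 0" --pt "0 -0.7 0 0 0 0 0" --pt "0 -0.8 0 0 0 0 0" --pt "0 -0.8 0 0 0 0 0" --pt "0 -0.8 0 0 0 0 0" --pt "0 -0.8 0 0 0 0 0" --pt "0 -0.8 0 0 0 0 0" --pt "0 -0.8 0 0 0 0 0" --pt "0 -0.8 0 0 0 0 0" --pt "0 0 0 0 0 0 0"

```text
time_s: 26.7
eef_pos: [0.6452, -0.0651, 0.0667]
eef_rot: [-0.646, 0.647, -0.286, 0.287]
wrist_force: [-3.1, -3.5, 5.1]
opening: 0.102
```

```bash
python3 - <<'E'
from h import *
o=ctrl.get_obs();print(o["opening"],o["wrist_force"],o["torque"],o["q"].round(2))
plan([.6455,-.0648,.064],np.radians(181.05))
E
```

```text
0.10193305280419723 [-3.14228495 -3.5066421   5.07688946] [-0.52044295  0.51875367  0.06316883] [-0.28  0.52  1.52 -0.    1.1   0.55]
pos [ 0.6452 -0.0651  0.0667] jawx [ 0.672 -0.741  0.001] y [ 0.001 -0.001 -1.   ]
world d mm [ 0.3  0.3 -2.7]  turn units [ 0.   -8.14  0.01]  shift now [-0.    0.09  0.01]  shift after turn [0.01 0.09 0.01]
```

>>> step_arm --pt "0 -0.8 0 0 0 0 0" --pt "0 -0.8 0 0 0 0 0" --pt "0 -0.8 0 0 0 0 0" --pt "0 -0.8 0 0 0 0 0" --pt "0 -0.8 0 0 0 0 0" --pt "0 -0.8 0 0 0 0 0" --pt "0 -0.8 0 0 0 0 0" --pt "0 -0.8 0 0 0 0 0" --pt "0 -0.8 0 0 0 0 0" --pt "0 -0.9 0 0 0 0 0"

```text
time_s: 27.7
eef_pos: [0.6455, -0.0653, 0.0667]
eef_rot: [-0.707, 0.707, 0.006, -0.005]
wrist_force: [-0.6, -4.3, 4.5]
opening: 0.102
```

>>> step_arm --pt "0 0 0 0 0 0 0" --pt "0 0 0 0 0 0 0"

```text
time_s: 27.9
eef_pos: [0.6455, -0.0653, 0.0667]
eef_rot: [-0.707, 0.708, 0.004, -0.003]
wrist_force: [-1.0, -4.8, 6.2]
opening: 0.101
```

```bash
python3 - <<'E'
from h import *
o=ctrl.get_obs();print(o["opening"],o["wrist_force"],o["torque"],o["q"].round(2))
plan([.6455,-.0648,.064],np.radians(181.05))
E
```

```text
0.10092297422545364 [-0.99070373 -4.76461572  6.23878639] [-0.69568232  0.51105456  0.08858175] [-0.28  0.52  1.52 -0.    1.1  -0.29]
pos [ 0.6455 -0.0653  0.0667] jawx [1.    0.01  0.001] y [ 0.001 -0.001 -1.   ]
world d mm [ 0.   0.5 -2.7]  turn units [ 0.01 -0.08  0.01]  shift now [0.   0.09 0.02]  shift after turn [0.   0.09 0.02]
```

>>> step_arm --pt "0 -0.08 0 0 0 0 0" --pt "0 0 0 0 0 0 0.1" --pt "0 0 0 0 0 0 0.2" --pt "0 0 0 0 0 0 0.3" --pt "0 0 0 0 0 0 0.3" --pt "0 0 0 0 -0.7 0 0.3" --pt "0 0 0 0 -1 0 0.3" --pt "0 0 0 0 -1 0 0.3" --pt "0 0 0 0 -1 0 0.3" --pt "0 0 0 0 -1 0 0.3"

```text
time_s: 28.9
eef_pos: [0.6446, -0.0641, 0.2073]
eef_rot: [0.707, -0.707, -0.007, 0.007]
wrist_force: [0.8, -0.2, -0.2]
opening: 0.3
```

>>> step_arm --pt "0 0 0 0 -0.5 0 0.3" --pt "0 0 0 -1 0 0 0.3" --pt "0 0 0 -1 0 0 0.3" --pt "0 0 0 -1 0 0 0.3" --pt "0 0 0 0 0 -0.5 0.3" --pt "0 0 0 0 0 -0.5 0.3" --pt "0 0 0 0 0 0 0.3"

```text
time_s: 29.6
eef_pos: [0.5564, -0.0987, 0.2214]
eef_rot: [-0.707, 0.707, 0.007, -0.006]
wrist_force: [1.3, -0.1, 0.4]
opening: 0.299
```

```bash
python3 - <<'E'
from look import *
im,P=look("w13")
ims,_=ctrl.camera("scene");cv2.imwrite("pics/scene1.png",ims)
imt,_=ctrl.camera("top");cv2.imwrite("pics/top1.png",imt)
rect(P,.0795,.1,(.6,.69,-.1,-.03),"wing");rect(P,.0495,.058,(.6,.69,-.11,-.02),"bar")
for n,y in(("coarse",-.016),("fine",-.1145)):
    rect(P,.072,.082,(.58,.71,y-.02,y+.02),n+" handle")
    q=P[(P[:,0]>.6)&(P[:,0]<.69)&(abs(P[:,1]-y)<.032)&(P[:,2]>.038)&(P[:,2]<.047)];print(np.median(q[:,2]))
E
```

```text
wing 634 [644.8 -64.4] [10.6 33.8] 2.2 0.0875
bar 864 [644.  -64.9] [49.5 90.2] 1.1 0.0542
coarse handle 1095 [644.  -16.5] [51.5 11.5] 1.0 0.0782
0.04393496076365574
fine handle 877 [ 645.4 -113.4] [51.8 12.8] 0.6 0.0782
0.04404457987954645
```

View pics/w13.png

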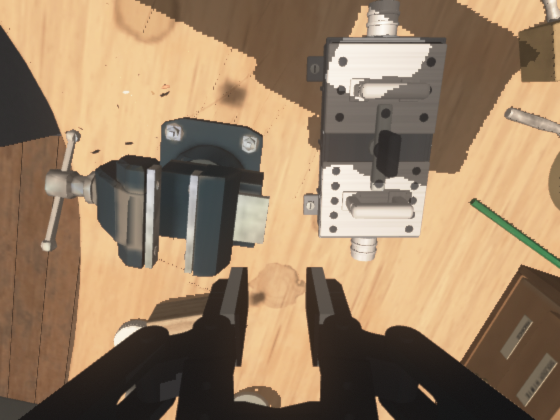

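View pics/top1.png

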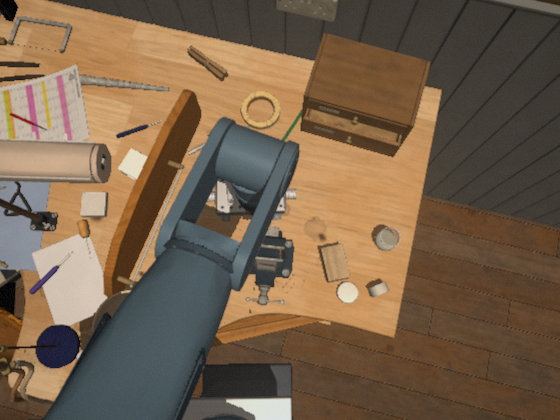

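```bash
python3 -c "
from bench import ctrl
print(ctrl.hand_in())"
```

```text
the job is handed in; nothing more can be done
None
```

The dust trap is back together and handed in, about 30 s into the 72 s allowed. I turned the keeper bar along the divider, put the three-fin insert in the coarse bay and the five-fin insert in the fine bay, then turned the keeper +90° across both covers.

**Inserts:** Both went down with no sideways force. Contact on the rim was gentle, a change of about 5–8 N. Afterwards both handle tops measured 78.2 mm against the nominal 78 mm. Both covers lay flat to about 0.2°, with their tops about 1 mm above nominal in the depth image, which is within the camera's error.

**Keeper:** The wing measured 2.2° from the world y axis against about 1.05° for the trap, so it is roughly 1° from square. The pose read just before release was within 0.5°.

**Disagreements:** The estimates of the trap's y position differed by 1–2 mm between views. I used the value where the jaws had centred on the keeper wing, together with the bay's edges in the picture, and both inserts fitted. The automatic size fit of the keeper bar itself in the last picture was unusable, because it picked up parts of the handles.

**Surroundings:** The wooden block and jar are in the same place in the last top picture. The dropper bottle was hidden behind the arm there, but it stood unmoved in the last wrist view before the final keeper turn, and the arm did not go near it after that. The gripper was clear of everything at hand-in.

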